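# Put the can of bolts on display: lid on, sample board on the rail

### The job

Get the open can of bolts ready for the garage sale: set its loose lid on it so that it sits down in the mouth and level, without shifting the can. Also take the sample board with the hook out of the slotted rack, hook it over the clear middle of the rail, and slide it along the rail, keeping it hooked, until its hook is centred on the black tape band and it hangs straight and still. Leave everything else where it stands.

Things in the scene. Friction and masses are not known exactly. Their poses are not given: they have to be found in the camera images.
- rail: Fixed steel rail stand: round bar 12 mm in diameter and 440 mm long along the body's y axis, its axis 200 mm above the table, on two dark posts (18 mm in diameter, at y = -220 and +220 mm, ends 24 mm thick round the bar) and a wooden foot 50 x 490 x 12 mm. Origin: middle of the underside of the foot. x points away from the robot, z up.
- band_mark (a point): Centre of the mark: a band of black tape 24 mm wide wrapped round the rail (it does not stick out), on the rail axis 200 mm above the table, at 95 to 130 mm either left or right of the rail's middle. Axes as the rail's: y along the bar.
- hung_board: Another sample board, fixed, already hanging on the rail at 95 to 130 mm from the middle, on the side away from the tape band; same shape as the hooked board (70 mm wide, its bottom 94 mm and its tab's top 254 mm above the table, 50 mm across the rail). Origin: on the table right below. Leave it alone.
- rack: Fixed wooden rack 144 x 100 x 34 mm with three slots along its y axis, at x = -48, 0 and +48 mm, each 13 mm wide (x), 76 mm long and 26 mm deep (slot floor 8 mm above the table). Three boards stand upright in the slots. Origin: centre of its underside.
- board: The sample board to hang, loose, 150 g, upright in one slot of the rack; the only one of the three with a hook. Origin: centre of its lower edge; z up, y across. Plywood panel 8 (x) x 70 (y) x 60 (z) mm, bolt head on its +x face; above it a steel hook of 10 mm plate (y -5 to 5), C-shaped, open to +x, and a grip tab on top; 160 mm high in all. More under board_seat and board_tab.
- board_seat (a point): Where the rail's axis lies when the board hangs: (0, 0, 106) mm in the board's frame. Hook round it: crown at z 112 to 122, spine at x -21 to -9, tip at x 9 to 17 down to z 96, foot at z 56 to 66 (x -21 to 4). The bar enters from +x through the 30 mm mouth between foot and tip, then goes up between spine and tip (18 mm apart) to the crown.
- board_tab (a point): Centre of the hooked board's grip tab (28 mm in x, 10 mm thick in y, 38 mm high): (0, 0, 141) mm in its frame.
- can: Open metal can of bolts, loose, 0.9 kg, 90 mm in outer diameter, wall 3 mm, 90 mm high, filled to 72 mm; stands in front of the rail near the tape band. Origin: centre of its underside.
- can_rim (a point): Centre of the can's mouth, at rim height (90 mm above its underside).
- lid: The can's loose metal lid, 120 g, lying right way up on the table: tapered plug 8 mm high (60 mm in diameter at its underside, 72 mm at the top) below a flange 100 mm in diameter and 5 mm thick; on top a round black knob, 24 mm in diameter from z = 19 to 41 mm, on a 14 mm neck. Origin: centre of the plug's underside, z up.
- lid_seat (a point): Centre of the underside of the lid's flange, (0, 0, 8) mm in the lid's frame; it meets the centre of the can's mouth when the lid is seated.
- stem_board: Bystander in the rack: board with a straight 10 mm square stem and no hook, 8 x 70 x 125 mm. Origin: centre of its lower edge.
- plain_board: Bystander in the rack: plain board without metal on top, 8 x 70 x 105 mm. Origin: centre of its lower edge.
- spray: Bystander: tall blue bottle, 54 mm in diameter and 170 mm high, in front of the board that already hangs. Origin: centre of its underside.
- tin: Bystander: grey tin, 60 mm in diameter and 60 mm high, beside the lid on the far side. Origin: centre of its underside.
- case: Bystander: flat red case 60 x 100 x 34 mm beside the lid on the near side. Origin: centre of its underside.
- wrench: Bystander: wrench 180 mm long, lying flat across the near side of the rack. Origin: middle of its underside.
Mind the look-alikes: they are no part of the job. What is shaped like the lid but red is not meant.

How it is judged (in metres and radians):
On the way, in this order (a step that is already met when the one before it is completed fails the run):
1. the board is hooked over the rail at least 60 mm from the middle of the tape band (x of board_seat in the frame of band_mark between -0.009 and 0.009 m and z of board_seat in the frame of band_mark between -0.005 and 0.01 m and (y of board_seat in the frame of band_mark between 0.06 and 0.2 m or y of board_seat in the frame of band_mark between -0.2 and -0.06 m)), for 0.1 s.
2. still hooked, the board is 20 to 50 mm from the middle of the band as it slides along (x of board_seat in the frame of band_mark between -0.009 and 0.009 m and z of board_seat in the frame of band_mark between -0.005 and 0.01 m and (y of board_seat in the frame of band_mark between 0.02 and 0.05 m or y of board_seat in the frame of band_mark between -0.05 and -0.02 m)), for 0.04 s.
At the end, for the whole second after the job is handed in: The board hangs by its hook, seated on the rail (4 mm), within 10 mm of the band's middle, tilted under 0.12 rad, square within 0.25 rad, still. The lid is seated: flange within 2.5 mm of the rim, centred within 8 mm, tilted under 0.06 rad. The can stands within 30 mm of its start (x of board_seat in the frame of band_mark between -0.008 and 0.008 m and y of board_seat in the frame of band_mark between -0.01 and 0.01 m and z of board_seat in the frame of band_mark between -0.004 and 0.004 m and angle between board's own z axis and vertical below 0.12 rad and angle between the y axis of board and the y axis of rail, either way round below 0.25 rad and contact force between board and rail above 0.3 N and linear speed of board below 0.03 m/s and horizontal distance between lid_seat and can_rim below 0.008 m and z of lid_seat in the frame of can_rim between -0.003 and 0.0025 m and angle between each of lid, can's own z axis and vertical below 0.06 rad and distance of can from where it was at the start of the episode below 0.03 m and linear speed of lid below 0.02 m/s); the robot touches nothing.
It fails at once if another board in the rack is moved more than 30 mm (distance of any of stem_board, plain_board from where it was at the start of the episode above 0.03 m).
It fails at once if the blue bottle or the tin is moved more than 30 mm or tipped (distance of any of spray, tin from where it was at the start of the episode above 0.03 m or angle between any of spray, tin's own z axis and vertical above 0.4 rad).
It fails at once if the red case or the wrench is moved more than 30 mm (distance of any of case, wrench from where it was at the start of the episode above 0.03 m).
It fails at once if the can is shifted more than 30 mm or tipped (distance of can from where it was at the start of the episode above 0.03 m or angle between can's own z axis and vertical above 0.4 rad).
It also fails if it takes over 72 s, if anything falls off the work surface, if the arm or the gripper's body presses on something with over 40 N, if the wrist force passes 120 N, or if a joint passes its speed limit or range.

### The arm

A 6-joint arm with a two-finger parallel gripper is mounted at the origin on the work surface. World frame = base frame: x ahead of the robot, y to its left, z up, the work surface at z = 0. Lengths are in mm, angles in rad, forces in N, time in s.
With the tool pointing down it reaches from about 300 to 950 mm from the base axis. Payload 3.1 kg.
Tool frame: the origin (TCP) lies midway between the tips of the shut fingers; the grasp point (between the pads) lies 19 mm behind it; z points along the fingers, y is the line along which they close (so a half turn about z gives the same grasp; the last joint's range is limited). The gripper opens to 85 mm and grips with 20 to 120 N. Pads are 22 mm wide; open, the fingers measure 114 mm over their backs; the gripper's body (76 mm by 85 mm) begins 54 mm behind the grasp point. The pads swing forward as they close: fully open they stand 13 mm farther back than shut.
Start: joints at [1.094, 0.308, 1.634, -0, 1.2, -0.07], TCP at [247.321, 573.99, 231.272] pointing down, gripper open.
Joint ranges: [-3.06, 3.06], [-0.79, 1.96], [0.05, 2.63], [-1.19, 4.34], [0.05, 2.64], [-2.94, 2.94]. Speed limits (rad/s): [2.79, 2.79, 3.14, 3.14, 3.14, 3.14].

### API

Orientations are given as a 3x3 rotation matrix whose columns are the frame's x, y, z axes.
In Python, from workcell import manip gives the robot as it stands.
- The arm moves only by the tool drive_tool, never from a script. Its arguments are lists of equal length, an entry for each row: "offset": the shift along the tool's x, y, z in cm, a list of three; "spin": the turn about the tool's z in rad. A call has 1 to 10 rows; each row shifts and turns the commanded pose from where the row before left it, along the tool's axes as they then stand; what a row does not reach is not made up. A row lasts 1/12 s, in which the tool goes at most 41.7 mm and 7.16 degrees, less where a joint would pass 70% of its speed; a pose out of reach is approached as far as the arm can. A call is refused whole if a number of a shift passes 4.17 or a number of a turn 0.125, either way. A call with a gripper value outside its range is refused whole. "claw" is the opening, from 0 (shut) to 1 (fully open), set as the call begins (left out, the last holds). The fingers move at their own pace and stop on an object; "force" is the grip in N (left out, the last holds). Time passes only in rows, so rows that do not move let the fingers close. It gives the time, the measured TCP pose, the force, the opening and the grip force at its end, in the units of the state.
- manip.get_obs(): the state, without advancing time (a new reading comes with each control period).
- manip.capture(name): name is "scene" or "top"; returns a dict with "pixels" (420x560x3 uint8, red, green, blue), "fx", "fy", "cx", "cy" (pixels), "dist_coeffs" ([k1, k2, p1, p2, k3] as OpenCV has them; the pictures are not rectified), "R" (3x3) and "t" (3): a world point X has camera coordinates R X + t. Camera axes: x right, y down, z forward; pixel columns grow to the right and rows downward; lengths in mm; the calibration is good to about 2 mm. A picture is of the moment at which its call begins. There is no depth.
- manip.sign_off(): hands the job in; it is judged then, once.
The state is a dict: "t": time; "joint_positions": joint angles; "joint_velocities": joint speeds; "joint_efforts": joint torques, N m; "ee_pos": TCP position; "tool_rot": TCP orientation; "ft_force": force on the tool from outside, world axes, zero at the start; "wrist_torque": the same for the moment, N m; "grip_width": finger opening in mm; "finger_force": force on a finger pad.
Only numpy, scipy, OpenCV 4.12 (cv2) and the standard library are available. Lean on these libraries where they do the work, as an engineer would, in place of code of your own. Each camera call takes 0.05 s, during which the arm holds its last target. There are 200 camera calls.

## Working session

There is one attempt and no reset: what is moved stays moved. The work goes in short steps, Python scripts to look and compute and a tool call to move; the robot and the scene stay as the last step left them, time stands still between calls to the robot, and variables do not carry over. Pictures are saved under pics/ and viewed, at most 10 in all, crops included, and the job is handed in when it is done.

Besides the shell and the picture viewer there is one more tool, called as a command line: name --pt "numbers of a row" for each row, then --argument value for the rest. drive_tool: Moves the arm, as the interface text tells. Its arguments: {"type":"object","properties":{"offset":{"type":"array","items":{"type":"array","items":{"type":"number"}}},"spin":{"type":"array","items":{"type":"number"}},"claw":{"type":"number"},"force":{"type":"number"}},"required":["offset","spin"]}

```bash
ls; mkdir -p pics; cat > h.py <<'E'
from workcell import manip
import numpy as np, cv2
def cap(n,f=None):
    c=manip.capture(n)
    if f: cv2.imwrite('pics/'+f,c['pixels'][:,:,::-1])
    return c
def K(c): return np.array([[c['fx'],0,c['cx']],[0,c['fy'],c['cy']],[0,0,1.]])
def proj(c,P):
    r=cv2.Rodrigues(np.array(c['R'],float))[0]
    return cv2.projectPoints(np.array(P,float).reshape(-1,1,3),r,np.array(c['t'],float),K(c),np.array(c['dist_coeffs'],float))[0].reshape(-1,2)
def back(c,uv,z):
    p=cv2.undistortPoints(np.array(uv,float).reshape(-1,1,2),K(c),np.array(c['dist_coeffs'],float)).reshape(-1,2)
    R=np.array(c['R']);o=-R.T@np.array(c['t']).ravel()
    d=np.c_[p,np.ones(len(p))]@R
    return o+d*((z-o[2])/d[:,2])[:,None]
E
python3 - <<'E'
from h import *
for n in('scene','top'):
    c=cap(n,n+'0.png');R=np.array(c['R']);print(n,c['fx'],-R.T@np.array(c['t']).ravel(),R[2])
o=manip.get_obs();print(o)
E
```

```text
pics
scene 449.7959019226618 [1233.49326374  467.39923333 1084.06130661] [-0.54818687 -0.39985009 -0.73458223]
top 499.1106646197217 [ 239.01329422  -51.2193923  1439.47001947] [ 0.21383045 -0.0071125  -0.9768449 ]
{'t': 0.1, 'joint_positions': array([ 1.09429645e+00,  3.08926937e-01,  1.63506738e+00, -7.76081057e-06,
        1.19968444e+00, -6.96949201e-02]), 'joint_velocities': array([-1.73596590e-03, -5.94045049e-04, -2.01262096e-03, -2.78467277e-05,
        5.05195559e-04, -6.38516096e-04]), 'joint_efforts': array([-1.95886578e-04, -4.16413200e+01, -2.77642840e+01, -1.17033466e-05,
        4.01581216e-03, -8.46524131e-06]), 'ee_pos': array([246.97987495, 573.31945839, 230.15242558]), 'tool_rot': array([[-9.18390764e-01,  3.95673478e-01, -9.50413291e-04],
       [ 3.95674596e-01,  9.18388897e-01, -1.85704744e-03],
       [ 1.38064593e-04, -2.08154961e-03, -9.99997824e-01]]), 'ft_force': array([ 0.62758781,  0.96176226, -0.75266875]), 'wrist_torque': array([ 0.0455062 , -0.05776637, -0.00349231]), 'finger_force': 0.0, 'grip_width': 85.33791262354222}
```

View pics/scene0.png

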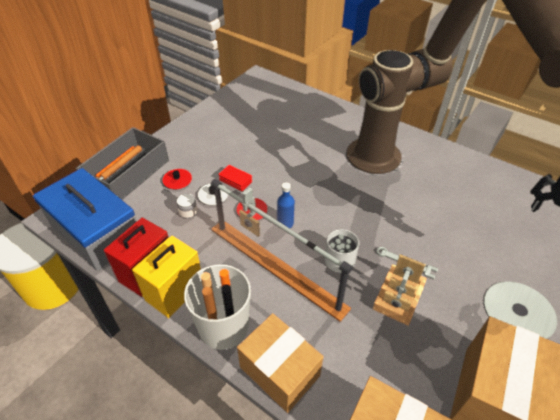

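View pics/top0.png

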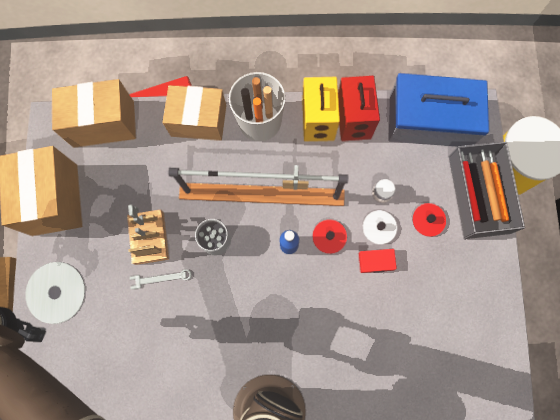

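Scene: rack at about (400,287), can (342,245), lid (212,195). Top: rack (147,235), can (211,235), lid (380,227), tin (384,188), case (378,261), band (213,174). I'll zoom in on these next.

```bash
python3 - <<'E'
from h import *
a=cv2.imread('pics/top0.png');b=cv2.imread('pics/scene0.png')
def cr(im,x,y,w,h): return cv2.resize(im[y:y+h,x:x+w],(400,300),interpolation=cv2.INTER_CUBIC)
m=np.vstack([np.hstack([cr(a,110,195,100,75),cr(b,360,240,100,75)]),np.hstack([cr(a,160,150,200,150)*1,cr(b,180,150,200,150)])])
cv2.imwrite('pics/z1.png',m)
c=manip.capture('top')
print('posts/rail z=200',back(c,[(174,172),(343,181),(213,174),(295,177)],206).round(1))
print('can',back(c,[(211,235)],90).round(1),'lid knob',back(c,[(381,226)],41).round(1),'rack',back(c,[(147,235)],34).round(1))
E
```

```text
posts/rail z=200 [[ 628.   225.   206. ]
 [ 591.3 -211.   206. ]
 [ 619.4  123.4  206. ]
 [ 605.3  -87.9  206. ]]
can [[480.6 144.8  90. ]] lid knob [[ 501.8 -334.4   41. ]] rack [[495.4 338.2  34. ]]
```

View pics/z1.png

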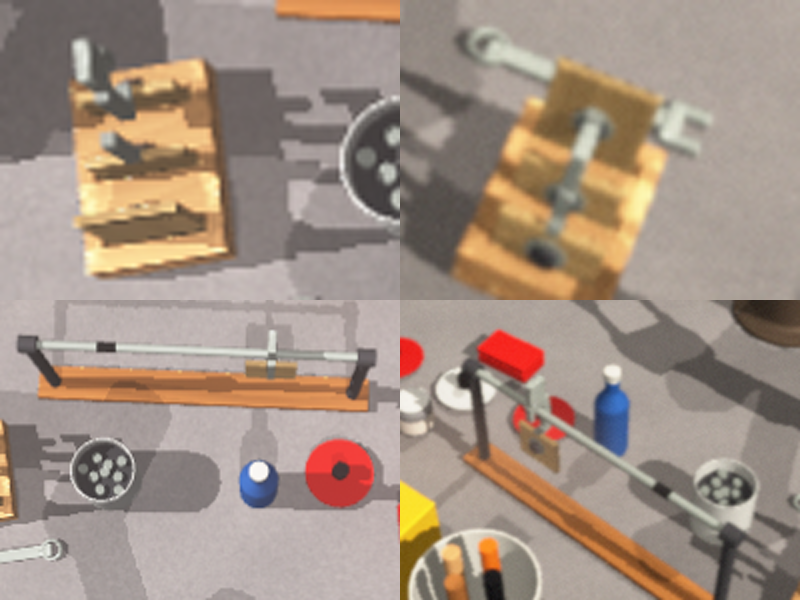

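```bash
cat > ov.py <<'E'
from h import *
def T(p,yaw,P):
    c,s=np.cos(yaw),np.sin(yaw); P=np.array(P,float)
    return np.c_[p[0]+c*P[:,0]-s*P[:,1],p[1]+s*P[:,0]+c*P[:,1],P[:,2]+(p[2] if len(p)>2 else 0)]
def circ(r,z): a=np.linspace(0,2*np.pi,40);return np.c_[r*np.cos(a),r*np.sin(a),0*a+z]
def rect(x0,x1,y0,y1,z): return [(x0,y0,z),(x1,y0,z),(x1,y1,z),(x0,y1,z),(x0,y0,z)]
prof=[(-21,56),(4,56),(4,66),(-9,66),(-9,112),(9,112),(9,96),(17,96),(17,122),(14,122),(14,160),(-14,160),(-14,122),(-21,122),(-21,56)]
def board(): return [[(x,y,z) for x,z in prof] for y in(-5,5)]+[rect(-4,4,-35,35,0),rect(-4,4,-35,35,60),[(4,-35,0),(4,-35,60)],[(4,35,0),(4,35,60)]]
S=6
def crop(im,x,y,w,h,s=S): return cv2.resize(im[y:y+h,x:x+w],None,fx=s,fy=s,interpolation=cv2.INTER_CUBIC)
def draw(c,img,off,lines,col,s=S):
    for L in lines:
        q=(proj(c,L)-np.array(off)+.5)*s
        cv2.polylines(img,[np.round(q*8).astype(np.int32)],False,col,1,cv2.LINE_AA,3)
E
cat > o1.py <<'E'
from ov import *
ct,cs=cap('top'),cap('scene')
rk=((495.4,338.2),0.084); rl=((609.6,7.),-0.084)
R=[T(*rk,rect(-72,72,-50,50,34)),T(*rk,rect(-72,72,-50,50,0))]+[T(*rk,rect(x-6.5,x+6.5,-38,38,34)) for x in(-48,0,48)]
o=T(*rk,[(48,0,0)])[0]
def bd(f): return [T((o[0],o[1],8),rk[1]+f*np.pi,L) for L in board()]
rail=[T(*rl,[(0,-220,200),(0,220,200)])]
out=[]
for c,(x,y) in((ct,(115,195)),(cs,(360,240))):
    im=c['pixels'][:,:,::-1].copy(); a=crop(im,x,y,66,85)
    b=a.copy(); draw(c,a,(x,y),R,(0,255,0)); draw(c,b,(x,y),bd(0),(0,0,255))
    out+=[a,b]
w=np.hstack(out);w=cv2.resize(w,None,fx=.505,fy=.505,interpolation=cv2.INTER_AREA)
# second row
rr=[]
for c,(x,y,ww,h,s) in((ct,(165,160,60,95,5)),(cs,(330,215,40,60,5)),(ct,(355,200,50,50,5))):
    a=crop(c['pixels'][:,:,::-1].copy(),x,y,ww,h,s)
    draw(c,a,(x,y),rail+[T((480.6,144.8),0,circ(45,90)),T((480.6,144.8),0,circ(45,0)),T((501.8,-334.4),0,circ(50,13)),T((501.8,-334.4),0,circ(12,41))]+[T(*rl,[(-8,y,200),(8,y,200)]) for y in(104,128)],(0,0,255),s)
    rr.append(cv2.copyMakeBorder(a,0,max(0,475-a.shape[0]),0,0,cv2.BORDER_CONSTANT))
q=np.hstack(rr); q=cv2.resize(q,None,fx=.7,fy=.7,interpolation=cv2.INTER_AREA)
W=800;p=lambda i:cv2.copyMakeBorder(i,0,0,0,max(0,W-i.shape[1]),cv2.BORDER_CONSTANT)[:,:W]
f=np.vstack([p(w),p(q)]);print(f.shape);cv2.imwrite('pics/o1.png',f[:600])
E
python3 o1.py
```

```text
(590, 800, 3)
```

View pics/o1.png

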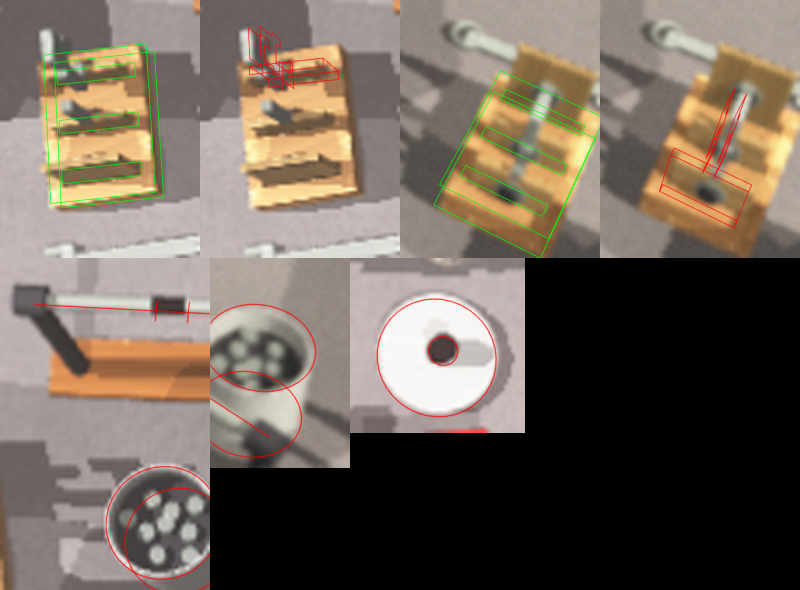

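```bash
cat > m2.py <<'E'
from h import *
from scipy.optimize import least_squares
ct,cs=cap('top'),cap('scene')
a=ct['pixels'][:,:,::-1];b=cs['pixels'][:,:,::-1]
u=cv2.resize(a[195:275,115:175],(390,520),interpolation=cv2.INTER_CUBIC);v=cv2.resize(b[235:325,370:440],(404,520),interpolation=cv2.INTER_CUBIC)
for i in (u,v):
    for k in range(0,i.shape[1],65): cv2.line(i,(k,0),(k,6),(0,0,255),1)
cv2.imwrite('pics/z2.png',np.hstack([u,v]))
# rail bar in top
g=cv2.cvtColor(a,cv2.COLOR_BGR2GRAY).astype(float)
L=[]
for x in list(range(190,205,3))+list(range(222,285,4)):
    col=g[164:186,x]; L.append((x,164+col.argmax()))
print('rail',L)
print('bandrow',[int(k) for k in g[174,200:226]])
# lid: white low-saturation bright
hsv=cv2.cvtColor(a,cv2.COLOR_BGR2HSV)
m=((hsv[...,2]>205)&(hsv[...,1]<30)).astype(np.uint8);mm=np.zeros_like(m);mm[205:250,355:405]=m[205:250,355:405]
cn=max(cv2.findContours(mm,0,1)[0],key=cv2.contourArea);e=cv2.fitEllipse(cv2.convexHull(cn));print('lid ell',e,back(ct,[e[0]],13))
k=((hsv[...,2]<90)).astype(np.uint8);kk=np.zeros_like(k);kk[215:238,370:392]=k[215:238,370:392]
M=cv2.moments(kk,True);q=(M['m10']/M['m00'],M['m01']/M['m00']);print('knob',q,M['m00'],back(ct,[q],38))
E
python3 m2.py
```

```text
rail [(190, np.int64(172)), (193, np.int64(172)), (196, np.int64(172)), (199, np.int64(172)), (202, np.int64(172)), (222, np.int64(173)), (226, np.int64(173)), (230, np.int64(174)), (234, np.int64(174)), (238, np.int64(174)), (242, np.int64(174)), (246, np.int64(174)), (250, np.int64(174)), (254, np.int64(175)), (258, np.int64(175)), (262, np.int64(175)), (266, np.int64(175)), (270, np.int64(175)), (274, np.int64(175)), (278, np.int64(176)), (282, np.int64(176))]
bandrow [183, 184, 185, 186, 191, 192, 195, 196, 106, 61, 59, 59, 60, 61, 61, 61, 61, 87, 208, 209, 211, 211, 210, 212, 213, 214]
lid ell ((379.2275085449219, 226.88189697265625), (33.54251480102539, 34.441307067871094), 119.75630950927734) [[ 504.59567632 -334.72004695   13.        ]]
knob (380.8, 225.64444444444445) 45.0 [[ 503.42072356 -334.54300449   38.        ]]
```

View pics/z2.png

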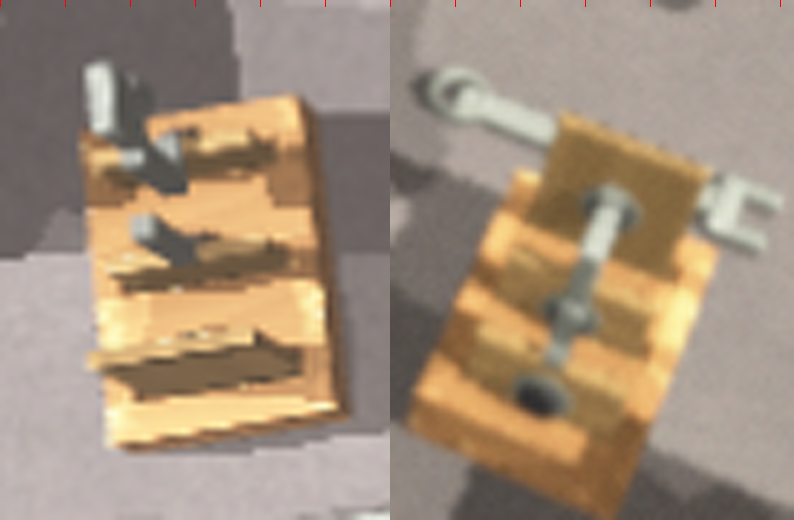

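Top view: the tab's top face is at px (130,209), and the stem board and plain board stand nearer the robot. Scene view: the dark bolt head of the hook board is at px (395.7,303), facing the camera, so the hook opens away from the robot. Next I fit the poses and overlay them.

```bash
cat > m3.py <<'E'
from ov import *
from scipy.optimize import least_squares
ct,cs=cap('top'),cap('scene')
t=lambda x,y:(114.5+x/6.5,194.5+y/6.5); s=lambda x,y:(369.5+(x-390)/5.777,234.5+y/5.777)
obs=[(ct,t(300,97),(72,-50,34)),(ct,t(330,404),(-72,-50,34)),(ct,t(112,449),(-72,50,0)),
(cs,s(525,172),(-72,-50,34)),(cs,s(715,250),(-72,50,34)),(cs,s(412,427),(72,-50,0)),(cs,s(608,517),(72,50,0))]
f=lambda p:np.concatenate([proj(c,T(p[:2],p[2],[X]))[0]-uv for c,uv,X in obs])
r=least_squares(f,[495,338,.08],loss='soft_l1',x_scale=[10,10,.1]);print('rack',r.x,f(r.x).reshape(-1,2).round(1).tolist())
print('tabtop',back(ct,[t(101,95)],168),'slot',T(r.x[:2],r.x[2],[(48,0,0)]),'bolt',back(cs,[(395.7,303.3)],38))
# rail: fit line rows
g=cv2.cvtColor(ct['pixels'],cv2.COLOR_RGB2GRAY).astype(float)
xs=np.r_[188:204,222:286]; ys=[]
for x in xs:
    w=np.clip(g[166:182,x]-150,0,None)**1; j=w.argmax(); lo,hi=max(0,j-3),j+4; ys.append((w[lo:hi]*np.arange(166+lo,166+hi)).sum()/w[lo:hi].sum())
P=back(ct,np.c_[xs,ys],201); k=np.polyfit(P[:,1],P[:,0],1); print('rail x=',k,'res',np.std(P[:,0]-np.polyval(k,P[:,1])))
pc=np.polyfit(xs,ys,1);bx=[207.9,217.2];B=back(ct,[(x,np.polyval(pc,x)) for x in bx],202);print('band edges',B, B.mean(0))
p1=back(ct,[(174.3,172),(342.5,181)],212);print('posts',p1,p1.mean(0))
# can rim
print('can',back(ct,[(210.9,235)],90))
rk=r.x;o=T(rk[:2],rk[2],[(48,0,0)])[0];out=[]
R=[T(rk[:2],rk[2],L) for L in [rect(-72,72,-50,50,34),rect(-72,72,-50,50,0)]+[rect(x-6.5,x+6.5,-38,38,34) for x in(-48,0,48)]]
B_=[T((o[0],o[1],8),rk[2],L) for L in board()]
for c,(x,y) in((ct,(115,195)),(cs,(372,240))):
    a=crop(c['pixels'][:,:,::-1].copy(),x,y,66,80,6);b=a.copy()
    draw(c,a,(x,y),R,(0,255,0),6);draw(c,b,(x,y),B_,(0,0,255),6);out+=[a,b]
i=np.vstack([np.hstack(out[:2]),np.hstack(out[2:])]);i=np.hstack(out);cv2.imwrite('pics/o2.png',cv2.resize(i,(800,int(480*800/i.shape[1])),interpolation=cv2.INTER_AREA))
E
python3 m3.py
```

```text
rack [4.95002556e+02 3.41540169e+02 1.15253756e-01] [[0.1, -0.8], [0.0, 0.8], [2.6, 0.0], [-0.0, -0.9], [1.7, 0.2], [-1.0, -0.0], [0.8, 1.2]]
tabtop [[541.4914731  348.70020586 168.        ]] slot [[542.68410633 347.0601099    0.        ]] bolt [[545.25781794 348.50859093  38.        ]]
rail x= [7.33606090e-02 6.15626223e+02] res 0.565243817536764
band edges [[625.39328148 137.28367303 202.        ]
 [623.59912299 113.08010056 202.        ]] [624.49620224 125.1818868  202.        ]
posts [[ 626.08822684  222.90811561  212.        ]
 [ 589.59210763 -208.92567376  212.        ]] [607.84016723   6.99122093 212.        ]
can [[480.5651957  145.03496682  90.        ]]
```

View pics/o2.png

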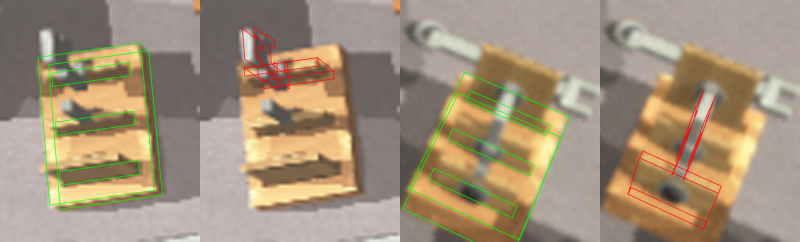

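drive_tool --pt "0 0 0" --pt "0 0 0" --pt "0 0 0" --pt "0 0 0" --pt "0 0 0" --pt "-2.0 -1.9 0" --pt "-2.0 -1.9 0" --pt "-2.0 -1.9 0" --pt "-2.0 -1.9 0" --pt "-2.0 -1.9 0" --spin '[-0.104, -0.104, -0.104, -0.104, -0.106, 0, 0, 0, 0, 0]' --claw 0.6 --force 60

```text
t: 1.28
ee_pos: [358.4, 490.4, 231.4]
tool_rot: [[-0.993, -0.115, 0.0], [-0.115, 0.993, 0.0], [-0.0, 0.0, -1.0]]
ft_force: [0.3, 0.3, -0.4]
grip_width: 51.3
finger_force: 0.0
```

drive_tool --pt "-2.0 -1.9 0" --pt "-2.0 -1.9 0" --pt "-2.0 -1.9 0" --pt "-2.0 -1.9 0" --pt "-2.0 -1.9 0" --pt "-2.0 -1.9 0" --pt "-2.0 -1.9 0" --pt "-2.0 -1.9 0" --pt "-0.67 -1.13 0" --pt "0 0 0" --spin '[0, 0, 0, 0, 0, 0, 0, 0, 0, 0]'

```text
t: 2.12
ee_pos: [543.7, 345.8, 231.2]
tool_rot: [[-0.994, -0.112, 0.0], [-0.112, 0.994, -0.001], [-0.0, -0.001, -1.0]]
ft_force: [-0.3, -0.1, -0.1]
grip_width: 51.6
finger_force: 0.0
```

drive_tool --pt "0.1 0.2 1.5" --pt "0 0 1.5" --pt "0 0 1.5" --pt "0 0 1.5" --pt "0 0 1.5" --pt "0 0 1.4" --pt "0 0 1.0" --pt "0 0 0" --pt "0 0 0" --spin '[0, 0, 0, 0, 0, 0, 0, 0, 0]'

```text
t: 2.87
ee_pos: [539.8, 350.2, 131.6]
tool_rot: [[-0.993, -0.115, -0.001], [-0.115, 0.993, -0.001], [0.002, -0.0, -1.0]]
ft_force: [0.3, -0.4, 1.1]
grip_width: 51.7
finger_force: 0.0
```

drive_tool --pt "0 0 0" --pt "0 0 0" --pt "0 0 0" --pt "0 0 0" --pt "0 0 0" --pt "0 0 0" --spin '[0, 0, 0, 0, 0, 0]' --claw 0

```text
t: 3.37
ee_pos: [541.4, 350.3, 133.4]
tool_rot: [[-0.993, -0.115, 0.002], [-0.115, 0.993, 0.001], [-0.002, 0.001, -1.0]]
ft_force: [0.2, 0.1, 3.6]
grip_width: 9.1
finger_force: 62.3
```

```bash
python3 - <<'E'
from h import *
ct,cs=cap('top'),cap('scene')
a=cv2.resize(ct['pixels'][190:265,115:190,::-1],(400,400),interpolation=cv2.INTER_CUBIC);b=cv2.resize(cs['pixels'][220:320,360:460,::-1],(400,400),interpolation=cv2.INTER_CUBIC)
cv2.imwrite('pics/g1.png',np.hstack([a,b]))
# band in scene
im=cs['pixels'].astype(float).sum(2)
p=proj(cs,[(624.5,125.2,200),(616+.0734*60,60,200),(615.6,0,200)]);print(p)
x,y=p[0].round().astype(int);print(im[y-8:y+9,x-10:x+11].astype(int)//10)
for q in p[1:]:
    x,y=q.round().astype(int);print(x,y,(im[y-6:y+7,x]//10).astype(int))
E
```

```text
[[311.81912561 244.8504939 ]
 [291.33339865 231.89266559]
 [273.59961639 220.2880328 ]]
[[52 47 40 37 35 34 34 34 34 33 34 35 34 34 35 34 33 34 35 34 36]
 [58 56 52 46 39 35 34 35 34 33 35 34 35 35 35 35 34 34 34 34 34]
 [57 59 60 56 50 41 36 34 34 34 35 34 34 35 36 35 35 34 34 34 34]
 [51 54 58 60 57 48 37 32 32 34 35 35 34 34 35 35 35 34 34 35 34]
 [41 47 53 56 55 44 30 23 26 30 32 34 35 34 33 34 34 34 34 35 35]
 [34 38 43 48 45 33 20 16 18 23 29 32 34 34 33 33 35 34 34 34 35]
 [34 33 35 37 31 22 16 15 15 17 21 26 30 33 34 33 34 34 35 34 34]
 [35 33 32 29 22 16 13 15 14 14 15 17 21 27 33 35 34 35 34 34 34]
 [34 34 33 30 25 18 14 13 14 14 13 14 16 24 34 36 35 34 34 35 34]
 [34 34 34 33 31 27 21 15 13 13 13 14 22 37 48 48 41 36 35 34 35]
 [35 35 35 34 33 33 29 24 17 15 12 18 33 50 57 58 53 45 39 35 35]
 [35 34 34 34 33 34 34 32 28 21 16 21 38 51 57 59 59 56 49 42 37]
 [34 34 35 34 35 35 35 35 33 31 26 25 34 43 51 55 58 60 58 53 45]
 [35 34 35 35 35 35 35 36 35 34 33 30 32 36 42 47 52 57 60 59 57]
 [34 35 36 35 35 36 35 35 35 35 35 34 34 35 35 38 45 50 55 59 60]
 [34 35 36 35 35 35 35 35 35 35 35 35 35 35 34 34 37 41 47 52 57]
 [34 35 35 35 34 35 35 34 35 35 34 34 35 34 34 35 33 34 38 43 49]]
291 232 [37 41 48 54 57 59 56 49 41 36 36 35 35]
274 220 [36 35 35 36 42 52 58 56 50 41 35 30 29]
```

View pics/g1.png

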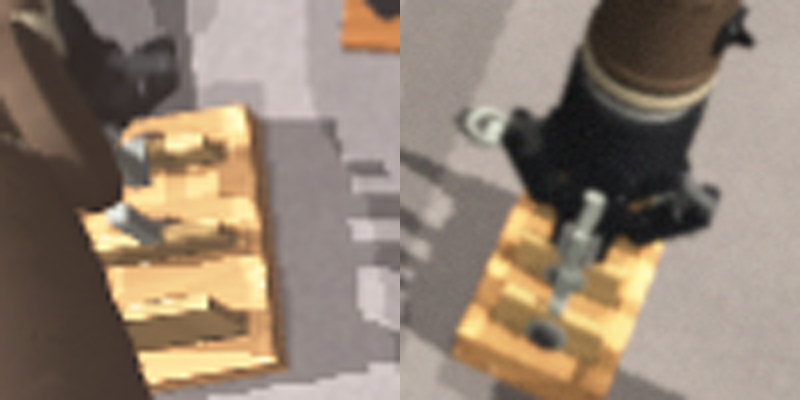

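drive_tool --pt "0 0 -0.7" --pt "0 0 -1.4" --pt "0 0 -1.4" --pt "0 0 -1.4" --pt "0 0 -1.4" --pt "0 0 -1.4" --pt "0 0 -1.4" --pt "0 0 -1.4" --pt "0 0 -0.7" --pt "0 0 0" --spin '[0, 0, 0, 0, 0, 0, 0, 0, 0, 0]'

```text
t: 4.3
ee_pos: [542.0, 350.8, 247.6]
tool_rot: [[-0.993, -0.115, 0.004], [-0.115, 0.993, 0.003], [-0.005, 0.002, -1.0]]
ft_force: [0.2, -0.1, -1.1]
grip_width: 9.5
finger_force: 61.8
```

drive_tool --pt "0 0 0" --pt "0 0 0" --pt "0 0 0" --pt "0 0 0" --pt "-0.2 -1 0" --pt "-0.3 -2 0" --pt "-0.3 -2.5 0" --pt "-0.4 -2.5 0" --pt "-0.4 -2.5 0" --pt "-0.4 -2.5 0" --spin '[0.047, 0.047, 0.047, 0.047, 0, 0, 0, 0, 0, 0]'

```text
t: 5.13
ee_pos: [550.6, 216.9, 243.6]
tool_rot: [[-0.997, 0.071, -0.001], [0.071, 0.997, -0.001], [0.001, -0.001, -1.0]]
ft_force: [0.4, -0.5, -2.0]
grip_width: 9.1
finger_force: 61.8
```

drive_tool --pt "-0.4 -2.5 0" --pt "-0.4 -2.5 0" --pt "-0.4 -2.5 0" --pt "-0.4 -2.5 0" --pt "-0.4 -2.5 0" --pt "-0.2 -2.5 0" --pt "-0.2 -2.5 0" --pt "-0.1 -1.4 0" --pt "0 -0.5 0" --pt "0 0 0" --spin '[0, 0, 0, 0, 0, 0, 0, 0, 0, 0]'

```text
t: 5.97
ee_pos: [561.6, 22.5, 244.0]
tool_rot: [[-0.997, 0.074, -0.001], [0.074, 0.997, 0.0], [0.001, 0.0, -1.0]]
ft_force: [0.1, 0.0, -1.3]
grip_width: 8.9
finger_force: 61.8
```

```bash
cat > o3.py <<'E'
import sys
from ov import *
ct,cs=cap('top'),cap('scene');o=manip.get_obs();e=o['ee_pos'];R=np.array(o['tool_rot'])
print(e.round(1),R.round(3).tolist(),o['grip_width'],o['ft_force'].round(1))
yaw=np.arctan2(-R[1,0],-R[0,0]);yr=-.0733
B=[T((e[0],e[1],e[2]-125),yaw,L) for L in board()]
rail=[T((615.6,0,200),yr,[(x,-200,z),(x,200,z)]) for x,z in((-6,0),(6,0),(0,6))]+[T((615.6,0,200),yr,[(-6,y,0),(6,y,0)]) for y in(112.5,136.5)]
c0=proj(ct,[e])[0].astype(int)-[50,40];c1=proj(cs,[e])[0].astype(int)-[50,40]
out=[]
for c,q in((ct,c0),(cs,c1)):
    q=np.maximum(q,0);i=crop(c['pixels'][:,:,::-1].copy(),q[0],q[1],100,75,8);j=i.copy()
    draw(c,j,q,B,(0,0,255),8);draw(c,j,q,rail,(0,255,0),8);out.append(np.hstack([i,j]))
cv2.imwrite('pics/'+sys.argv[1],cv2.resize(np.vstack(out),(800,600),interpolation=cv2.INTER_AREA))
p=proj(cs,[(615.6+.0734*y,y,200) for y in(125.2,60,0)]);print(p.round(1).tolist(),back(cs,[(310.5,244.5)],200))
E
python3 o3.py h1.png
```

```text
[561.8  24.2 244.1] [[-0.997, 0.073, -0.0], [0.073, 0.997, 0.001], [0.0, 0.001, -1.0]] 9.188969346366076 [-1.  -0.7 -0.3]
[[311.8, 244.9], [291.4, 231.8], [273.6, 220.3]] [[625.51980161 121.94400808 200.        ]]
```

View pics/h1.png

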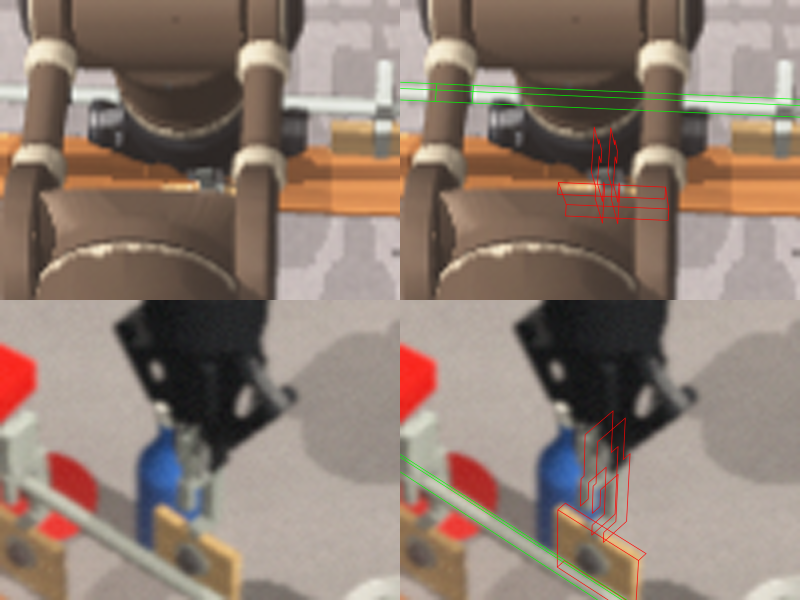

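Overlays match the held board and the rail to about 1 px: panel top edge at display (555,508)–(640,555), rail in line. Next, advance the hook over the bar.

drive_tool --pt "-0.5 0 0" --pt "-0.6 0 0" --pt "-0.6 0 0" --pt "-0.6 0 0" --pt "-0.6 0 0" --pt "-0.6 0 0" --pt "-0.6 0 0" --pt "-0.6 0 0" --pt "-0.6 0 0" --pt "-0.2 0 0" --spin '[0, 0, 0, 0, 0, 0, 0, 0, 0, 0]'

```text
t: 6.9
ee_pos: [618.0, 19.3, 244.3]
tool_rot: [[-0.997, 0.073, 0.001], [0.073, 0.997, -0.0], [-0.001, -0.0, -1.0]]
ft_force: [0.8, 0.2, -1.3]
grip_width: 9.2
finger_force: 61.8
```

drive_tool --pt "0 0 0" --pt "0 0 0" --pt "0 0 0.3" --pt "0 0 0.3" --pt "0 0 0.3" --pt "0 0 0.3" --pt "0 0 0.3" --pt "0 0 0.2" --pt "0 0 0" --spin '[0, 0, 0, 0, 0, 0, 0, 0, 0]'

```text
t: 7.65
ee_pos: [616.4, 19.5, 226.4]
tool_rot: [[-0.997, 0.073, -0.001], [0.073, 0.997, 0.0], [0.001, -0.0, -1.0]]
ft_force: [0.2, 0.5, -1.1]
grip_width: 9.2
finger_force: 61.8
```

```bash
python3 o3.py h2.png
```

```text
[616.8  19.5 227.1] [[-0.997, 0.073, -0.0], [0.073, 0.997, -0.0], [0.0, -0.0, -1.0]] 9.376003309862384 [ 0.1  0.8 -0.8]
[[311.8, 244.9], [291.4, 231.8], [273.6, 220.3]] [[625.51980161 121.94400808 200.        ]]
```

View pics/h2.png

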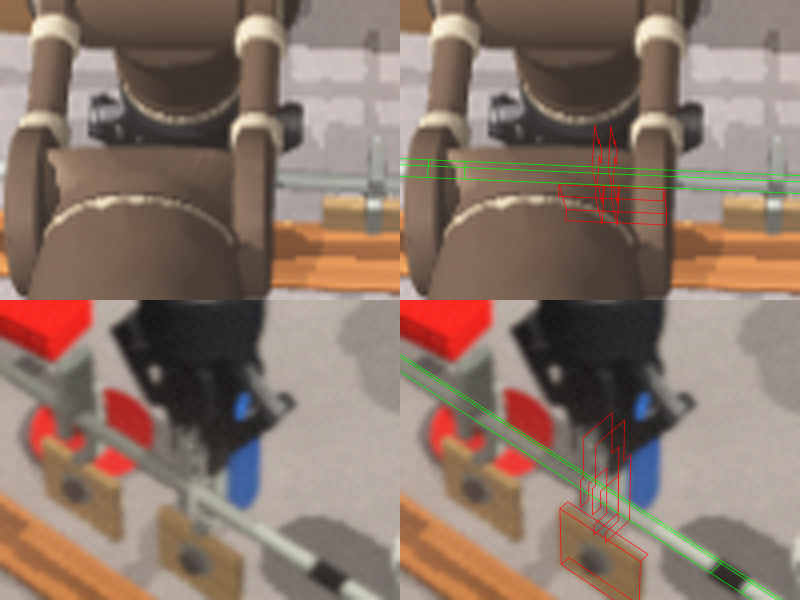

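The bar passes through the hook's mouth between spine and tip, at display (195,490). Next I lower until contact.

drive_tool --pt "0 0 0.2" --pt "0 0 0.2" --pt "0 0 0.2" --pt "0 0 0.1" --pt "0 0 0.1" --pt "0 0 0" --pt "0 0 0" --spin '[0, 0, 0, 0, 0, 0, 0]'

```text
t: 8.33
ee_pos: [617.0, 19.5, 219.3]
tool_rot: [[-0.997, 0.073, 0.0], [0.073, 0.997, -0.0], [-0.0, 0.0, -1.0]]
ft_force: [-0.1, 0.3, -0.2]
grip_width: 9.2
finger_force: 62.1
```

drive_tool --pt "0 0 0.1" --pt "0 0 0.1" --pt "0 0 0" --pt "0 0 0" --spin '[0, 0, 0, 0]'

```text
t: 8.67
ee_pos: [617.1, 19.5, 219.1]
tool_rot: [[-0.997, 0.073, 0.001], [0.073, 0.997, -0.0], [-0.001, -0.0, -1.0]]
ft_force: [-2.5, -0.5, 6.2]
grip_width: 9.3
finger_force: 63.2
```

drive_tool --pt "0 0 -0.1" --pt "0 0.4 0" --pt "0 0.8 0" --pt "0 0.8 0" --pt "0 0.8 0" --pt "0 0.8 0" --pt "0 0.8 0" --pt "0 0.8 0" --pt "0 0.6 0" --pt "0 0.4 0" --spin '[0, 0, 0, 0, 0, 0, 0, 0, 0, 0]'

```text
t: 9.5
ee_pos: [622.1, 82.4, 219.1]
tool_rot: [[-0.997, 0.072, 0.002], [0.072, 0.997, -0.001], [-0.002, -0.001, -1.0]]
ft_force: [-0.8, -3.4, 5.7]
grip_width: 9.4
finger_force: 62.8
```

drive_tool --pt "0 0.6 0" --pt "0 0.8 0" --pt "0 0.8 0" --pt "0 0.8 0" --pt "0 0.7 0" --pt "0 0.4 0" --pt "0 0.1 0" --pt "0 0 0" --pt "0 0 0" --pt "0 0 0" --spin '[0, 0, 0, 0, 0, 0, 0, 0, 0, 0]'

```text
t: 10.33
ee_pos: [625.0, 124.6, 219.1]
tool_rot: [[-0.997, 0.072, 0.002], [0.072, 0.997, 0.001], [-0.002, 0.001, -1.0]]
ft_force: [-0.4, -1.7, 5.2]
grip_width: 9.3
finger_force: 62.9
```

```bash
python3 o3.py h3.png
```

```text
[625.  124.6 219.1] [[-0.997, 0.072, 0.002], [0.072, 0.997, 0.001], [-0.002, 0.001, -1.0]] 8.955622001792046 [ 0.5 -1.7  6.1]
[[311.8, 244.9], [291.4, 231.8], [273.6, 220.3]] [[625.51980161 121.94400808 200.        ]]
```

View pics/h3.png

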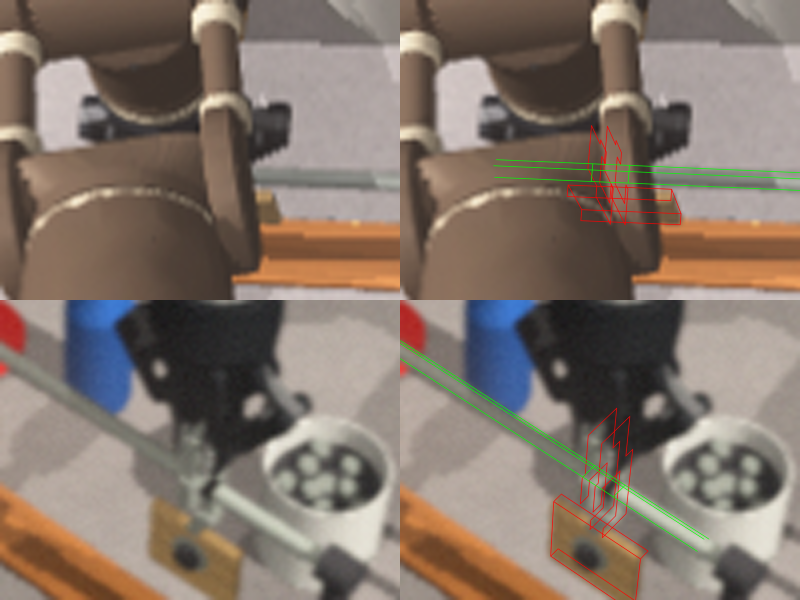

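The board hangs at the band: hook at display (195,480), with black tape showing beside it. Next I release it and back off upward.

drive_tool --pt "0 0 -0.05" --pt "0 0 0" --pt "0 0 0" --pt "0 0 0" --pt "0 0 0" --pt "0 0 0" --pt "0 0 0" --pt "0 0 0" --spin '[0, 0, 0, 0, 0, 0, 0, 0]' --claw 0.5

```text
t: 11.1
ee_pos: [624.4, 123.2, 218.7]
tool_rot: [[-0.997, 0.073, -0.0], [0.073, 0.997, 0.0], [0.0, 0.0, -1.0]]
ft_force: [-0.2, 1.0, -0.6]
grip_width: 42.7
finger_force: 0.0
```

drive_tool --pt "0 0 -0.5" --pt "0 0 -0.8" --pt "0 0 -1" --pt "0 0 -1" --pt "0 0 -1" --pt "0 0 -1" --pt "0 0 -1" --pt "0 0 -1" --pt "0 0 -0.7" --pt "0 0 0" --spin '[0, 0, 0, 0, 0, 0, 0, 0, 0, 0]'

```text
t: 11.93
ee_pos: [625.6, 123.4, 301.5]
tool_rot: [[-0.997, 0.073, 0.004], [0.073, 0.997, 0.001], [-0.004, 0.001, -1.0]]
ft_force: [0.7, 0.8, 1.1]
grip_width: 42.7
finger_force: 0.0
```

drive_tool --pt "0.5 -1 0" --pt "0.5 -2 0" --pt "0.5 -2.5 0" --pt "0.5 -2.7 0" --pt "0.5 -2.7 0" --pt "0.5 -2.7 0" --pt "0.5 -2.7 0" --pt "0.5 -2.7 0" --pt "0.5 -2.7 0" --pt "0.5 -2.7 0" --spin '[0, 0, 0, 0, 0, 0, 0, 0, 0, 0]'

```text
t: 12.77
ee_pos: [555.0, -118.0, 297.6]
tool_rot: [[-0.997, 0.073, -0.002], [0.073, 0.997, 0.0], [0.002, 0.0, -1.0]]
ft_force: [-0.2, -0.6, -0.1]
grip_width: 42.7
finger_force: 0.0
```

drive_tool --pt "0.5 -2.7 0" --pt "0.5 -2.7 0" --pt "0.5 -2.7 0" --pt "0.5 -2.7 0" --pt "0.5 -2.7 0" --pt "0.5 -2.7 0.5" --pt "0.5 -2.7 1" --pt "0.33 -2.0 1" --pt "0 -1.3 1" --pt "0 0 0" --spin '[0, 0, 0, 0, 0, 0, 0, 0, 0, 0]'

```text
t: 13.6
ee_pos: [499.9, -336.4, 260.2]
tool_rot: [[-0.997, 0.076, -0.005], [0.076, 0.997, 0.003], [0.005, 0.002, -1.0]]
ft_force: [-0.8, 0.6, -0.7]
grip_width: 42.7
finger_force: 0.0
```

```bash
cat > m4.py <<'E'
from ov import *
ct,cs=cap('top'),cap('scene')
e=manip.get_obs()['ee_pos'];print(e.round(1))
# lid in scene: white flange ellipse & compare with model; can rim fit in both
for c,n in((ct,'top'),(cs,'scene')):
    hsv=cv2.cvtColor(c['pixels'],cv2.COLOR_RGB2HSV)
    q=proj(c,[(503.5,-334.6,38)])[0];x,y=q.round().astype(int)
    k=(hsv[y-8:y+9,x-8:x+9,2]<90);ys,xs=np.nonzero(k)
    if len(xs): print(n,'knob pred',q.round(1),'seen',xs.mean()+x-8,ys.mean()+y-8,len(xs))
    # dark can interior
    q=proj(c,T((480.6,145),0,circ(42,90)));mid=q.mean(0)
    w=np.zeros(hsv.shape[:2],np.uint8);cv2.circle(w,tuple(mid.round().astype(int).tolist()),26,1,-1)
    print(n,'can pred',mid.round(1),'size',np.ptp(q,0).round(1))
    print(c['pixels'][int(mid[1]),int(mid[0])-22:int(mid[0])+23].sum(1)//10)
    print(c['pixels'][int(mid[1])-22:int(mid[1])+23,int(mid[0])].sum(1)//10)
# band/hook in scene along bar
p=proj(cs,[(615.6+.0734*y,y,200) for y in np.arange(90,160,2)])
print('bar',[(int(y),int(cs['pixels'][int(round(v)),int(round(u))].sum()//10)) for y,(u,v) in zip(np.arange(90,160,2),p)])
p=proj(ct,[(615.6+.0734*y,y,203) for y in np.arange(90,160,2)])
print('bart',[(int(y),int(ct['pixels'][int(round(v)),int(round(u))].sum()//10)) for y,(u,v) in zip(np.arange(90,160,2),p)])
E
python3 m4.py
```

```text
[ 501.7 -334.4  262.5]
top can pred [210.9 234.7] size [30.4 30.1]
[60 60 61 61 60 60 61 74 44 32 27 49 50 49 49 49 26 26 26 23 25 34 55 65
 71 71 63 45 25 25 31 31 31 33 34 34 34 36 54 51 34 34 34 34 34]
[52 52 52 53 53 53 58 71 58 39 29 25 25 25 23 40 63 62 45 35 34 32 55 67
 69 56 33 25 26 32 55 67 69 68 69 42 23 34 71 58 48 49 42 54 57]
scene knob pred [213. 187.] seen 214.62992125984252 187.70078740157481 127
scene can pred [343.4 240.2] size [29.9 23.2]
[24 25 25 25 25 39 59 60 48 32 26 24 23 22 36 51 58 59 55 43 32 27 25 21
 24 38 53 58 55 42 26 21 26 30 32 37 47 57 56 51 50 49 50 50 49]
[42 42 42 41 41 42 42 41 41 41 46 57 57 56 56 55 53 48 43 40 36 28 25 24
 30 43 55 57 56 47 35 34 44 46 48 59 57 55 56 57 57 56 52 39 28]
bar [(90, 38), (92, 38), (94, 38), (96, 39), (98, 39), (100, 38), (102, 38), (104, 38), (106, 36), (108, 36), (110, 32), (112, 31), (114, 33), (116, 38), (118, 38), (120, 47), (122, 48), (124, 45), (126, 37), (128, 17), (130, 17), (132, 21), (134, 47), (136, 47), (138, 55), (140, 56), (142, 56), (144, 56), (146, 56), (148, 55), (150, 57), (152, 53), (154, 55), (156, 57), (158, 54)]
bart [(90, 50), (92, 51), (94, 52), (96, 52), (98, 52), (100, 52), (102, 53), (104, 53), (106, 52), (108, 52), (110, 52), (112, 52), (114, 25), (116, 19), (118, 18), (120, 30), (122, 30), (124, 28), (126, 28), (128, 57), (130, 57), (132, 58), (134, 57), (136, 64), (138, 64), (140, 68), (142, 68), (144, 68), (146, 68), (148, 68), (150, 69), (152, 69), (154, 69), (156, 69), (158, 69)]
```

drive_tool --pt "-0.2 0 1.5" --pt "0 0 2.5" --pt "0 0 3" --pt "0 0 3" --pt "0 0 3" --pt "0 0 3" --pt "0 0 2.5" --pt "0 0 1.5" --pt "0 0 1" --pt "0 0 0" --spin '[0, 0, 0, 0, 0, 0, 0, 0, 0, 0]'

```text
t: 14.53
ee_pos: [503.7, -332.9, 51.8]
tool_rot: [[-0.997, 0.071, -0.003], [0.071, 0.997, 0.003], [0.003, 0.003, -1.0]]
ft_force: [-0.5, 0.3, -1.2]
grip_width: 42.7
finger_force: 0.0
```

drive_tool --pt "0 0 1" --pt "0 0 1" --pt "0 0 1" --pt "0 0 0.5" --pt "0 0 0" --pt "0 0 0" --spin '[0, 0, 0, 0, 0, 0]'

```text
t: 15.03
ee_pos: [504.2, -335.1, 18.4]
tool_rot: [[-0.997, 0.073, -0.001], [0.073, 0.997, 0.001], [0.001, 0.0, -1.0]]
ft_force: [-0.0, -0.6, 0.4]
grip_width: 43.0
finger_force: 0.0
```

drive_tool --pt "0 0 0.15" --pt "0 0 0" --pt "0 0 0" --pt "0 0 0" --pt "0 0 0" --pt "0 0 0" --spin '[0, 0, 0, 0, 0, 0]' --claw 0 --force 50

```text
t: 15.53
ee_pos: [504.9, -335.7, 17.8]
tool_rot: [[-0.997, 0.073, 0.001], [0.073, 0.997, -0.001], [-0.001, -0.001, -1.0]]
ft_force: [1.1, -0.3, 1.4]
grip_width: 22.1
finger_force: 49.3
```

drive_tool --pt "0 0 -0.5" --pt "0 0 -1" --pt "0 0 -1" --pt "0 0 -1" --pt "0 0 -1" --pt "0 0 -1" --pt "0 0 -1" --pt "0 0 -0.5" --pt "0 0 0" --pt "0 0 0" --spin '[0, 0, 0, 0, 0, 0, 0, 0, 0, 0]'

```text
t: 16.37
ee_pos: [504.7, -335.4, 87.8]
tool_rot: [[-0.997, 0.073, 0.001], [0.073, 0.997, -0.001], [-0.001, -0.001, -1.0]]
ft_force: [-0.6, 0.5, -1.0]
grip_width: 22.4
finger_force: 49.2
```

drive_tool --pt "0 0 -1.5" --pt "0 0 -2.5" --pt "0 0 -3" --pt "0 0 -3" --pt "0 0 -2.5" --pt "0 0.5 -1.5" --pt "0 1.5 -1" --pt "0.3 2.2 0" --pt "0.3 2.5 0" --pt "0.4 2.5 0" --spin '[0, 0, 0, 0, 0, 0, 0, 0, 0, 0]'

```text
t: 17.2
ee_pos: [500.2, -240.6, 235.9]
tool_rot: [[-0.997, 0.073, -0.002], [0.073, 0.997, 0.002], [0.002, 0.002, -1.0]]
ft_force: [0.1, 0.1, -1.1]
grip_width: 22.2
finger_force: 49.1
```

drive_tool --pt "0.4 2.5 0" --pt "0.4 2.5 0" --pt "0.4 2.5 0" --pt "0.4 2.5 0" --pt "0.4 2.5 0" --pt "0.4 2.5 0" --pt "0.4 2.5 0" --pt "0.4 2.5 0" --pt "0.4 2.5 0" --pt "0.4 2.5 0" --spin '[0, 0, 0, 0, 0, 0, 0, 0, 0, 0]'

```text
t: 18.03
ee_pos: [477.5, 11.6, 235.7]
tool_rot: [[-0.997, 0.072, -0.003], [0.072, 0.997, 0.001], [0.003, 0.0, -1.0]]
ft_force: [0.2, 1.2, -0.9]
grip_width: 22.4
finger_force: 49.1
```

drive_tool --pt "0.4 2.5 0" --pt "0.3 2.5 0" --pt "0.2 2.5 0" --pt "0 2.5 0" --pt "0 2 0" --pt "0 1 0" --pt "0 0 0" --pt "0 0 0" --spin '[0, 0, 0, 0, 0, 0, 0, 0]'

```text
t: 18.7
ee_pos: [479.0, 139.8, 236.3]
tool_rot: [[-0.997, 0.071, -0.002], [0.071, 0.997, -0.001], [0.002, -0.001, -1.0]]
ft_force: [0.1, -0.9, -1.1]
grip_width: 22.2
finger_force: 49.2
```

drive_tool --pt "-0.1 0.4 0.5" --pt "0 0 1.5" --pt "0 0 2" --pt "0 0 2" --pt "0 0 2" --pt "0 0 2" --pt "0 0 1.5" --pt "0 0 0.8" --pt "0 0 0" --pt "0 0 0" --spin '[0, 0, 0, 0, 0, 0, 0, 0, 0, 0]'

```text
t: 19.53
ee_pos: [481.2, 143.1, 114.1]
tool_rot: [[-0.997, 0.074, -0.001], [0.074, 0.997, -0.0], [0.001, -0.0, -1.0]]
ft_force: [-0.0, -0.0, -0.7]
grip_width: 22.4
finger_force: 49.2
```

```bash
python3 - <<'E'
from h import *
P=[]
for i in range(3):
    c=cap('scene');P.append(manip.get_obs()['ee_pos'])
e=np.mean(P,0);print(e.round(1))
im=c['pixels']
hsv=cv2.cvtColor(im,cv2.COLOR_RGB2HSV)
from ov import *
# predicted flange outline vs seen: horizontal and vertical scans
q=proj(c,T((e[0],e[1],e[2]-17.2),0,circ(50,10.5)));m=q.mean(0);print('flange pred',q.min(0).round(1),q.max(0).round(1))
x,y=m.round().astype(int)
print(x-30,im[y,x-30:x+31].sum(1)//10);print(y-30,im[y-30:y+31,x].sum(1)//10)
E
```

```text
[482.3 143.6 115.3]
flange pred [325.6 222.3] [361.6 250.1]
313 [50 50 49 45 39 35 33 33 33 36 43 47 54 61 63 64 64 64 64 64 64 63 60 58
 52 45 36 23 13 10  8 11 19 28 32 24 16 21 38 54 62 65 65 65 65 65 64 59
 50 44 42 41 42 42 42 42 42 41 42 42 43]
206 [ 8  7  9  8  7  7  7  7  8  8  7  8  9 21 35 34 29 34 41 42 38 21  8  7
  8  7  8  7  8  7  8 16 31 47 61 65 65 65 66 65 65 65 65 65 61 48 40 51
 54 56 57 57 58 57 52 39 29 25 25 23 22]
```

drive_tool --pt "0.15 0.2 0" --pt "0 0 0.3" --pt "0 0 0.4" --pt "0 0 0.4" --pt "0 0 0.2" --pt "0 0 0.1" --pt "0 0 0" --pt "0 0 0" --spin '[0, 0, 0, 0, 0, 0, 0, 0]'

```text
t: 20.35
ee_pos: [480.0, 145.8, 100.2]
tool_rot: [[-0.997, 0.073, 0.0], [0.073, 0.997, -0.0], [-0.0, 0.0, -1.0]]
ft_force: [-1.6, 1.4, -2.6]
grip_width: 22.4
finger_force: 49.3
```

drive_tool --pt "0 0 0.1" --pt "0 0 0" --pt "0 0 0" --spin '[0, 0, 0]'

```text
t: 20.6
ee_pos: [480.2, 145.8, 99.7]
tool_rot: [[-0.997, 0.073, 0.0], [0.073, 0.997, 0.0], [-0.0, 0.0, -1.0]]
ft_force: [-1.2, -0.5, 2.7]
grip_width: 22.1
finger_force: 49.7
```

drive_tool --pt "0 0 0.03" --pt "0 0 0" --pt "0 0 0" --pt "0 0 0" --pt "0 0 0" --pt "0 0 0" --spin '[0, 0, 0, 0, 0, 0]' --claw 0.5

```text
t: 21.1
ee_pos: [479.9, 145.8, 98.9]
tool_rot: [[-0.997, 0.073, 0.0], [0.073, 0.997, -0.0], [-0.0, -0.0, -1.0]]
ft_force: [0.4, 0.0, 0.1]
grip_width: 42.9
finger_force: 0.0
```

drive_tool --pt "0 0 -0.4" --pt "0 0 -1" --pt "0 0 -1.5" --pt "0 0 -2" --pt "0 0 -2.5" --pt "0 0 -2.5" --pt "0 0 -2.5" --pt "0 0 -2.5" --pt "1.5 0 -2" --pt "3 0 0" --spin '[0, 0, 0, 0, 0, 0, 0, 0, 0, 0]'

```text
t: 21.93
ee_pos: [440.4, 149.8, 274.7]
tool_rot: [[-0.997, 0.074, 0.013], [0.074, 0.997, 0.003], [-0.013, 0.004, -1.0]]
ft_force: [0.3, -0.8, 1.1]
grip_width: 42.7
finger_force: 0.0
```

drive_tool --pt "3 -2 0" --pt "3 -2 0" --pt "3 -2 0" --pt "0 -3 0" --pt "0 -3 0" --pt "0 -3 0" --pt "0 -3 0" --pt "0 -2 0" --pt "0 0 0" --pt "0 0 0" --spin '[0, 0, 0, 0, 0, 0, 0, 0, 0, 0]'

```text
t: 22.77
ee_pos: [330.8, -44.5, 268.8]
tool_rot: [[-0.997, 0.076, 0.001], [0.076, 0.997, 0.0], [-0.001, 0.0, -1.0]]
ft_force: [-0.7, 0.7, -0.5]
grip_width: 42.3
finger_force: 0.0
```

```bash
python3 - <<'E'
from ov import *
for n in('scene','top'):
    c=cap(n);im=c['pixels'];hsv=cv2.cvtColor(im,cv2.COLOR_RGB2HSV)
    q=proj(c,T((480.6,145),0,circ(50,95)));m=q.mean(0).round().astype(int);x,y=m
    print(n,'flange pred',q.min(0).round(1),q.max(0).round(1))
    w=((hsv[...,2]>185)&(hsv[...,1]<30)).astype(np.uint8);z=np.zeros_like(w);z[y-22:y+22,x-25:x+25]=w[y-22:y+22,x-25:x+25]
    cn=max(cv2.findContours(z,0,1)[0],key=cv2.contourArea);h=cv2.boundingRect(cn);print('seen bbox',h[0]-.5,h[1]-.5,h[0]+h[2]-.5,h[1]+h[3]-.5,cv2.contourArea(cn), np.pi/4*np.prod(np.ptp(q,0)))
    k=proj(c,[(480.6,145,120)])[0];u,v=k.round().astype(int);d=np.argwhere(hsv[v-9:v+10,u-9:u+10,2]<80).mean(0);print('knob pred',k.round(1),'seen',d[1]+u-9,d[0]+v-9)
    # board panel: wood mask
    b=proj(c,T((624.7,124.2,94),-.0733,[(4,-35,0),(4,35,0),(4,35,60),(4,-35,60)]))
    if n=='scene':
        x0,y0=b.min(0).astype(int)-6;x1,y1=b.max(0).astype(int)+7
        s=hsv[y0:y1,x0:x1];wm=((s[...,0]>10)&(s[...,0]<22)&(s[...,1]>80)&(s[...,2]>60)).astype(np.uint8)
        cn=max(cv2.findContours(wm,0,1)[0],key=cv2.contourArea);print('board pred',b.round(1).tolist(),'seen',(cv2.boxPoints(cv2.minAreaRect(cn))+[x0,y0]).round(1).tolist(),cv2.approxPolyDP(cn,3,True).reshape(-1,2)+[x0,y0])
E
```

```text
scene flange pred [326.  225.3] [361.7 253. ]
seen bbox 325.5 225.5 361.5 260.5 870.5 776.6762411857561
knob pred [344.7 233. ] seen 343.5660377358491 235.66037735849056
board pred [[298.1, 263.3], [318.9, 277.5], [320.5, 264.1], [298.8, 249.7]] seen [[292.2, 260.2], [300.1, 248.4], [325.9, 265.6], [318.1, 277.4]] [[300 249]
 [299 264]
 [318 277]
 [321 263]
 [309 259]]
top flange pred [192.5 216.8] [228.8 252.8]
seen bbox 185.5 211.5 228.5 253.5 1325.0 1025.9982476717407
knob pred [209.3 233.1] seen 209.71153846153845 233.8846153846154
```

```bash
python3 -c "
from workcell import manip
print(manip.sign_off())"
```

```text
the job is handed in; nothing more can be done
None
```

I handed the job in: the lid is seated on the can, and the board hangs on the rail, centred on the tape band. By my camera and contact-force checks everything is in place, but the sign-off returned no verdict.

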